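Set the length stop and feed the tube to it

TASK

Get the next tube ready for sawing, by pushing only: with your fingertips push the orange length stop along its notched rail towards the blue mitre box until it clicks into the notch marked by the green tab and stays there. Then push the steel tube by its black-capped end, endways through the mitre box, until its open end rests against the stop, without knocking the stop out of the green notch. Do not pinch or lift the tube or the stop, leave everything else on the bench alone, and finish clear of it all.

Things in the scene. Friction and masses are not known exactly. Their poses are not given: they have to be found in the camera images.
- jig: Cutting station, fixed to the bench, standing elsewhere each time. Plywood baseboard 18 mm thick, x -48 to 88 mm, y -280 to 295 mm. Origin: on the bench below the middle of the mitre box, on the tube's centre line. x points away from the robot side, y along the tube from the stop towards the tube's capped end, z up. Heights in these notes are above the bench.
- mitre_box (a point): Middle of the mitre box, on the baseboard (18 mm high), axes as the jig's. Two blue upright cheeks along y, y -65 to 65 mm, 7 mm thick, 23 mm apart (inner sides at x -11.5 and 11.5), tops 58 mm high; the baseboard is its floor. Open at both ends and above.
- rail (a point): Middle of the aluminium rail's top, 44 mm high, axes as the jig's. The rail is 24 mm wide (x) and 193 mm long (y). Four slots 9 mm wide across its top, 30 mm apart, at jig y -103, -133, -163, -193 mm, each with a coloured tab beside it on the white ledge (26 mm high) on the rail's far (+x) side.
- stop (a joint): Travel of the orange length stop in m: 0 at the rail's outer end, growing to 0.145 towards the mitre box (jig +y). Slots at 0.047, 0.077, 0.107, 0.137; starts outside them all, at 0 to 0.030. Slides with 2 to 4 N; a sprung ball drops 3 mm into each slot (the push falls away, the stop is drawn in over the last 4 mm or so) and it takes 12 to 16 N to push it out again, either way.
- stop_face (a point): Middle of the stop's steel striking face, on the tube's centre line, 28 mm high; the face looks along +y to the mitre box; axes as the jig's. The stop is a block with flat sides, y 0 to -36 mm from here; x -16 to 20 at heights 21 to 66 mm, and over the rail (x 19 to 53) at 46 to 66 mm. A black knob on top (x 34, y -18) reaches 83 mm. It can only slide along the rail.
- stop_pointer (a point): Tip of the small red pointer on the far side of the stop, 18 mm behind the striking face along y, in line with the sprung ball; when the stop sits in a slot the pointer stands over the middle of that slot's tab. Axes parallel to the jig's.
- tab_green: Green tab (16 x 16 x 3 mm) clipped on the scale ledge beside the slot to be used. Origin: centre of its underside; its y equals the middle of the slot along the rail. Axes parallel to the jig's. The red, yellow and blue tabs mark the other three slots; which colour is where changes.
- tube: Galvanised square steel tube 20 x 20 x 280 mm, about 0.26 kg, loose, lying on the baseboard with its open end inside the mitre box. Origin: centre of its underside (18 mm above the bench); its y runs along the tube towards the black-capped end, z up. Sliding it takes 1 to 3 N.
- tube_end (a point): Middle of the open end of the tube, the end that shall meet the stop (28 mm above the bench).
- tube_tail (a point): Middle of the black-capped end of the tube, the end to push on (28 mm above the bench); clear of the mitre box.
- cut_a: Bystander: sawn piece of the same tube, 115 mm long, on the bench in front of the cutting station. Origin: centre of its underside.
- cut_b: Bystander: second sawn piece, 115 mm long, next to the first.
- square: Bystander: try square, dark wooden stock 115 mm and steel blade 150 mm, lying flat on the bench in front of the cutting station, 18 mm high. Origin under the middle of the stock.
- tape: Bystander: yellow tape measure 72 x 36 x 66 mm, standing behind the cutting station.
- hacksaw: Bystander: hacksaw lying flat behind the cutting station, red frame, about 340 x 110 x 24 mm.
- spray: Bystander: spray can, 54 mm across, 200 mm tall, on the bench at the right.
- screwtray: Bystander: blue screw tray 110 x 150 x 35 mm, on the bench at the right.

How it is judged:
By the outcome, as a careful person would: the job done as asked, in the order asked, and still so for the second after the job is handed in, with the robot touching nothing.
It also fails if it takes over 61 s, if anything falls off the work surface, if the arm or the gripper's body presses on something with over 40 N, if the wrist force passes 120 N, or if a joint passes its speed limit or range.

ROBOT

A 6-joint arm with a two-finger parallel gripper is mounted at the origin on the work surface. World frame = base frame: x ahead of the robot, y to its left, z up, the work surface at z = 0. Lengths are in m, angles in rad, forces in N, time in s.
With the tool pointing down it reaches from about 0.275 to 0.825 m from the base axis. Payload 4.9 kg.
Tool frame: the origin (TCP) lies midway between the tips of the shut fingers; the grasp point (between the pads) lies 19 mm behind it (manip.hold_point_z is the distance from the TCP to the grasp point, in m); z points along the fingers, y is the line along which they close (so a half turn about z gives the same grasp; the last joint's range is limited). The gripper opens to 85 mm and grips with 20 to 120 N. Pads are 22 mm wide; open, the fingers measure 114 mm over their backs; the gripper's body (76 mm by 85 mm) begins 54 mm behind the grasp point. The pads swing forward as they close: fully open they stand 13 mm farther back than shut.
Start: joints at [-0.134, 0.326, -0.193, 1.052, 0, 1.437], TCP at [0.55, 0, 0.231] pointing down, gripper open.
Joint ranges: [-2.65, 2.65], [-0.97, 1.79], [-1.3, 1.35], [-1.93, 2.1], [-1.47, 1.37], [-3.14, 3.14]. Speed limits (rad/s): [2.57, 2.57, 3.14, 3.14, 3.14, 3.14].

INTERFACE

Orientations are given as a unit quaternion [w, x, y, z].
In Python, from plant import manip gives the robot as it stands. The module is installed in compiled form; this text tells all that it offers.
- The arm moves only by the tool drive_tool, never from a script. Its argument "steps" is a list of rows, each an object with "xyz": the shift along the world's x, y, z in mm, a list of three; "rot": the turn, a rotation vector about the world's x, y, z in rad, a list of three; "grip": the opening, from -1 (shut) to 1 (fully open). A call has 1 to 20 rows; each row shifts and turns the commanded pose from where the row before left it; what a row does not reach is not made up. A row lasts 1/8 s, in which the tool goes at most 62.5 mm and 10.7 degrees, less where a joint would pass 70% of its speed; a pose out of reach is approached as far as the arm can. A call is refused whole if a number of a shift passes 62.5 or a number of a turn 0.188, either way. A call with a gripper value outside its range is refused whole. The fingers move at their own pace and stop on an object; "newtons" is the grip in N (left out, the last holds). Time passes only in rows, so rows that do not move let the fingers close. It gives the time, the measured TCP pose, the force, the opening and the grip force at its end, in the units of the state.
- manip.observe(): the state, without advancing time (a new reading comes with each control period).
- manip.snapshot(name): name is "scene" or "side" or "wrist"; returns a dict with "frame" (384x512x3 uint8, red, green, blue), "z_map" (384x512 float32, m along the optical axis (not along the pixel's ray), 0 where there is no reading), "mtx" (3x3 intrinsics, pixels), "k1" (the pictures are not rectified: a ray, as slopes to the right and down, at radius r is drawn at 1 + k1 r^2 times it, then the intrinsics apply), "rvec" (rotation vector, rad) and "tvec" (3), from world to camera coordinates, as OpenCV has them. Camera axes: x right, y down, z forward; pixel columns grow to the right and rows downward; lengths in m; the calibration is good to about 2 mm. A picture is of the moment at which its call begins.
- manip.sign_off(): hands the job in; it is judged then, once.
The state is a dict: "t": time; "q": joint angles; "dq": joint speeds; "joint_efforts": joint torques, N m; "ee_pos": TCP position; "tool_rot": TCP orientation; "force": force on the tool from outside, world axes, zero at the start; "torque": the same for the moment, N m; "width": finger opening in m; "grasp_force": force on a finger pad.
Only numpy, scipy, OpenCV 4.12 (cv2) and the standard library are available. Lean on these libraries where they do the work, as an engineer would, in place of code of your own. Each camera call takes 0.05 s, during which the arm holds its last target. There are 200 camera calls.

## Working session

There is one attempt and no reset: what is moved stays moved. The work goes in short steps, Python scripts to look and compute and a tool call to move; the robot and the scene stay as the last step left them, time stands still between calls to the robot, and variables do not carry over. Pictures are saved under pics/ and viewed, at most 10 in all, crops included, and the job is handed in when it is done.

Besides the shell and the picture viewer there is one more tool, called as name([rows], argument=value, ...), one row to a line, values as JSON. drive_tool: Moves the arm, as the interface text tells. Its arguments: {"type":"object","properties":{"steps":{"type":"array","items":{"type":"object","properties":{"xyz":{"type":"array","items":{"type":"number"}},"rot":{"type":"array","items":{"type":"number"}},"grip":{"type":"number"}}}},"newtons":{"type":"number"}},"required":["steps"]}

```bash
mkdir -p pics; cat > h.py <<'E'
import numpy as np, cv2
from plant import manip
def snap(n,f=None):
    s=manip.snapshot(n)
    if f: cv2.imwrite('pics/'+f,s['frame'][:,:,::-1])
    return s
def cloud(s):
    K=s['mtx'];h,w=s['z_map'].shape
    u,v=np.meshgrid(np.arange(w),np.arange(h))
    xd=(u-K[0,2])/K[0,0];yd=(v-K[1,2])/K[1,1]
    x,y=xd.copy(),yd.copy()
    for _ in range(10):
        f=1+s['k1']*(x*x+y*y);x=xd/f;y=yd/f
    R=cv2.Rodrigues(np.array(s['rvec'],float))[0];t=np.array(s['tvec'],float).ravel()
    d=np.stack([x,y,np.ones_like(x)],-1)@R   # world ray dirs
    C=-R.T@t
    P=C+d*s['z_map'][...,None]
    return C,d,P
def onplane(C,d,z): return C+d*((z-C[2])/d[2])
E
python3 - <<'E'
from h import *
for n in('scene','side'):
    s=snap(n,n+'0.png');C,d,P=cloud(s);print(n,C,s['k1'],(s['z_map']>0).mean())
print(manip.observe())
E
```

```text
scene [ 1.25081912 -0.1261046   0.93626287] -0.004655021316650445 0.9959513346354166
side [ 0.16464974 -0.89168545  0.88320356] -0.1058033569606201 0.9959513346354166
{'t': 0.1, 'q': array([-1.34197974e-01,  3.26845222e-01, -1.93495197e-01,  1.05204143e+00,
       -2.47691457e-05,  1.43658898e+00]), 'dq': array([ 0.00025216, -0.00202795,  0.00206597,  0.00075562,  0.00058993,
       -0.00020273]), 'joint_efforts': array([-1.63831678e-04, -4.44239044e+01,  2.63037515e+01,  7.96647771e-03,
       -2.12530945e-04,  1.93304103e-06]), 'ee_pos': array([5.49456330e-01, 7.83787170e-05, 2.30589236e-01]), 'tool_rot': array([-6.23021433e-04,  7.07103237e-01,  7.07109880e-01, -4.90370997e-04]), 'force': array([ 0.0888625 ,  0.09363005, -0.07821792]), 'torque': array([-0.08799422, -0.01642732, -0.01823469]), 'grasp_force': 0.0, 'width': 0.08552486607714631}
```

View pics/scene0.png

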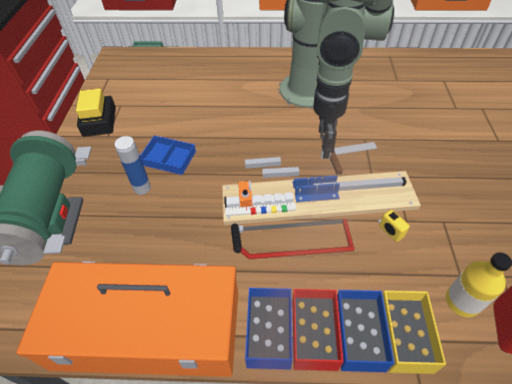

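View pics/side0.png

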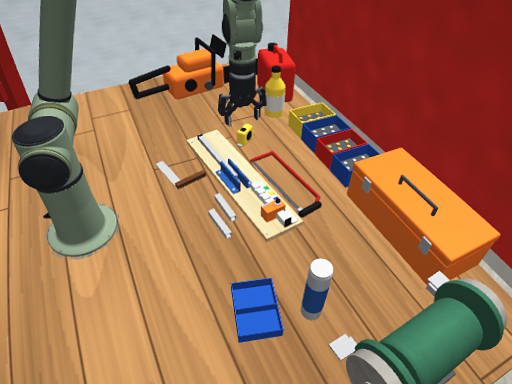

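The scene picture shows the orange stop at about (245,190), tabs along row 210 with green near (285,209), the mitre box at (316,188) and the black cap at (403,182). The side picture shows the same station, with the stop at (272,211) and the tube tail at (202,138). Next I measure by colour and depth.

```bash
cat > m.py <<'E'
from h import *
def hsv(s): return cv2.cvtColor(s['frame'],cv2.COLOR_RGB2HSV)
def rep(n,P,m):
    p=P[m]; 
    print(n,len(p),'mean',np.round(p.mean(0),4),'med',np.round(np.median(p,0),4), 'min',np.round(p.min(0),3),'max',np.round(p.max(0),3)) if len(p) else print(n,0)
E
python3 - <<'E'
from m import *
for n,box in (('scene',(165,225,215,425)),('side',(125,240,185,305))):
    s=snap(n);C,d,P=cloud(s);H=hsv(s)
    h,S,V=[H[...,i].astype(int) for i in range(3)]
    b=np.zeros(h.shape,bool);b[box[0]:box[1],box[2]:box[3]]=1
    z=P[...,2]
    print(n)
    sat=b&(S>150)&(V>100)
    board=b&(abs(z-.018)<.004)
    if n=='scene':
        q=P[board][:,:2].astype(np.float32); print('board rect',cv2.minAreaRect(q))
    ch=b&(h>100)&(h<130)&(S>100)&(z>.05)
    rep('cheektops',P,ch); 
    q=P[ch][:,:2].astype(np.float32); print(cv2.minAreaRect(q))
    rep('stop',P,b&(h>5)&(h<17)&(S>180)&(V>150)&(z>.058))
    rep('stoplow',P,b&(h>5)&(h<17)&(S>180)&(V>150)&(z>.024))
    for c,lo,hi in(('green',45,80),('red',0,4),('yellow',23,34),('blue',100,130)):
        rep(c,P,sat&(h>=lo)&(h<=hi)&(z>.015)&(z<.036))
    rep('black',P,b&(V<60)&(z>.012)&(z<.06))
    im=cv2.resize(s['frame'][box[0]:box[1],box[2]:box[3]],None,fx=3.8 if n=='scene' else 5,fy=3.8 if n=='scene' else 5,interpolation=cv2.INTER_CUBIC)
    cv2.imwrite('pics/crop_'+n+'.png',im[:600,:800,::-1])
E
```

```text
scene
board rect ((0.5249578952789307, 0.013682633638381958), (0.2274816632270813, 0.5825226902961731), 1.3364057540893555)
cheektops 148 mean [ 0.5279 -0.0206  0.068 ] med [ 0.5112 -0.0271  0.0566] min [ 0.49  -0.126  0.05 ] max [1.251 0.06  0.936]
((0.8572638034820557, -0.08871778845787048), (0.11447595804929733, 0.7823232412338257), 76.24842071533203)
stop 105 mean [ 0.5675 -0.2069  0.0731] med [ 0.5541 -0.2088  0.0652] min [ 0.525 -0.224  0.058] max [ 1.251 -0.126  0.936]
stoplow 139 mean [ 0.5735 -0.2058  0.0672] med [ 0.5816 -0.2067  0.0644] min [ 0.525 -0.224  0.039] max [ 1.251 -0.126  0.936]
green 5 mean [ 0.5911 -0.0943  0.0284] med [ 0.5932 -0.0948  0.0278] min [ 0.584 -0.095  0.027] max [ 0.599 -0.092  0.03 ]
red 24 mean [ 0.6018 -0.1821  0.0275] med [ 0.6019 -0.1814  0.0276] min [ 0.591 -0.187  0.024] max [ 0.611 -0.175  0.032]
yellow 32 mean [ 0.6102 -0.0178  0.0284] med [ 0.6008 -0.1194  0.0287] min [ 0.586 -0.127  0.019] max [0.643 0.185 0.035]
blue 28 mean [ 0.58   -0.1241  0.0272] med [ 0.5942 -0.1497  0.0274] min [ 0.51  -0.156  0.02 ] max [ 0.607 -0.053  0.035]
bl
[... 499 characters left out ...]
0.2198  0.0573] med [ 0.5487 -0.224   0.0629] min [ 0.524 -0.232  0.024] max [ 0.591 -0.192  0.083]
green 8 mean [ 0.5926 -0.0917  0.0263] med [ 0.592  -0.0933  0.0276] min [ 0.587 -0.098  0.015] max [ 0.601 -0.076  0.029]
red 13 mean [ 0.7068 -0.0369  0.0157] med [ 0.7233 -0.0474  0.0154] min [ 0.616 -0.105  0.015] max [0.729 0.077 0.017]
yellow 95 mean [0.7154 0.1461 0.0242] med [0.6372 0.178  0.0248] min [ 0.589 -0.128  0.015] max [0.864 0.211 0.035]
blue 165 mean [ 0.4948 -0.013   0.0217] med [ 0.4897 -0.0123  0.0212] min [ 0.47  -0.153  0.017] max [0.604 0.062 0.035]
black 123 mean [ 0.5788 -0.0853  0.0295] med [ 0.5874 -0.2353  0.0267] min [ 0.355 -0.271  0.012] max [0.668 0.271 0.052]
```

View pics/crop_scene.png

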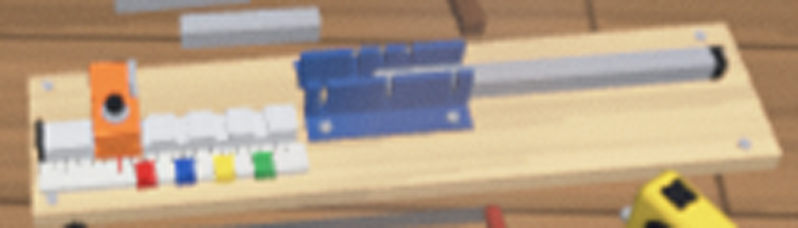

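The crop shows green nearest the mitre box, then yellow, blue and red, so the target slot is the last one, at travel 0.137. The stop is at crop (115,105), outside red. The tube's cap is at crop (718,62). Next I refine the jig's angle and origin.

```bash
python3 - <<'E'
from m import *
s=snap('wrist','wrist0.png');C,d,P=cloud(s);print('wrist',C)
allb=[];
for n,box in (('scene',(165,225,215,425)),('side',(125,240,185,305))):
    s=snap(n);C,d,P=cloud(s);H=hsv(s);ok=s['z_map']>0
    h,S,V=[H[...,i].astype(int) for i in range(3)]
    b=np.zeros(h.shape,bool);b[box[0]:box[1],box[2]:box[3]]=1;b&=ok
    z=P[...,2]
    # cheeks
    Q=P[b&(h>100)&(h<130)&(S>90)&(z>.053)&(z<.062)][:,:2]
    print('cheek',len(Q),cv2.minAreaRect(Q.astype(np.float32)))
    # tube: gray at z~.038
    T=P[b&(S<70)&(abs(z-.038)<.004)&(P[...,1]>.07)&(P[...,1]<.26)][:,:2]
    vx,vy,x0,y0=cv2.fitLine(T.astype(np.float32),cv2.DIST_HUBER,0,.001,.001).ravel()
    print('tube',len(T),'dx/dy',vx/vy,'x at y=0',x0-y0*vx/vy,T.min(0),T.max(0))
    B=P[b&(V<70)&(z>.018)&(z<.044)&(P[...,1]>.15)&(P[...,0]<.56)]
    print('cap',len(B),B.mean(0).round(4),B.min(0).round(4),B.max(0).round(4))
    # board edges
    bd=ok&(abs(z-.018)<.003)&(h>10)&(h<30)&b
    Q=P[bd];print('board',len(Q),cv2.minAreaRect(Q[:,:2].astype(np.float32)))
    allb.append(P[b&(z>.1)][:0])
E
```

```text
wrist [0.55072902 0.06537075 0.37218312]
cheek 159 ((0.5149693489074707, 0.0012547150254249573), (0.040028709918260574, 0.12561224400997162), 8.181172370910645)
tube 366 dx/dy -0.11746412 x at y=0 0.5176225 [0.47504523 0.07039108] [0.6487801  0.25959074]
cap 12 [0.4907 0.2687 0.0352] [0.4805 0.2663 0.0262] [0.4964 0.2716 0.0392]
board 3561 ((0.5251009464263916, 0.013623058795928955), (0.228389710187912, 0.5820258259773254), 1.303939700126648)
cheek 131 ((0.6157659292221069, 0.004428863525390625), (0.47612062096595764, 0.26839885115623474), 54.33314514160156)
tube 167 dx/dy -0.12648939 x at y=0 0.5174219 [0.47378984 0.07318923] [0.65977845 0.25922424]
cap 8 [0.4804 0.264  0.0357] [0.4735 0.2576 0.0269] [0.4906 0.2708 0.0397]
board 2384 ((0.5759062767028809, -0.005395770072937012), (0.5764834880828857, 0.4569786489009857), 71.60682678222656)
```

View pics/wrist0.png

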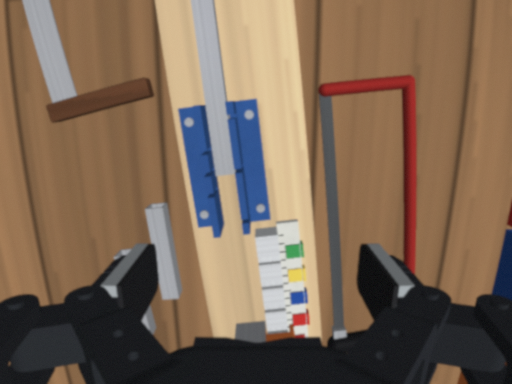

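The wrist picture shows the tube running up the image with its open end at (225,173), the mitre box centre near (225,165), and the green tab at (293,250). The stop lies under the gripper at the bottom, near (280,335). I measure from this view.

```bash
cat > w.py <<'E'
from m import *
def wrist(f=None):
    s=snap('wrist',f);C,d,P=cloud(s);H=hsv(s);ok=s['z_map']>0
    h,S,V=[H[...,i].astype(int) for i in range(3)];z=P[...,2]
    tabs={}
    O=onplane(C,d,.029)
    for c,lo,hi in(('green',45,80),('yellow',24,34),('blue',105,130),('red',0,5)):
        m=ok&(h>=lo)&(h<=hi)&(S>150)&(V>100)&(abs(z-.029)<.005)
        if c in('red','blue','yellow') : m&=(P[...,0]>.565)&(P[...,0]<.63)
        m=m.astype(np.uint8);k,l,st,ce=cv2.connectedComponentsWithStats(m)
        if k>1:
            i=1+st[1:,4].argmax()
            if st[i,4]>30: tabs[c]=O[l==i].mean(0); print(c,st[i,4],tabs[c].round(4))
    T=P[ok&(S<70)&(abs(z-.038)<.003)&(abs(P[...,0]-.517+.12*P[...,1])<.018)][:,:2]
    if len(T)>100:
        vx,vy,x0,y0=cv2.fitLine(T.astype(np.float32),cv2.DIST_HUBER,0,.001,.001).ravel()
        print('tube',len(T),'dx/dy',vx/vy,'x at y=0',x0-y0*vx/vy,'ymin,max',T[:,1].min(),T[:,1].max())
    B=P[ok&(h>100)&(h<130)&(S>90)&(abs(z-.058)<.004)&(P[...,0]<.56)][:,:2]
    if len(B)>50: print('cheek',cv2.minAreaRect(B.astype(np.float32)))
    orr=ok&(h>4)&(h<18)&(S>190)&(V>120)&(z>.058)&(z<.07)
    if orr.sum()>50: print('stop top',orr.sum(),cv2.minAreaRect(P[orr][:,:2].astype(np.float32)))
    return s,C,d,P,h,S,V
if __name__=='__main__': wrist()
E
python3 w.py
```

```text
yellow 89 [0.2163 0.6143 0.095 ]
blue 105 [0.2151 0.6893 0.1006]
red 113 [0.2136 0.7606 0.1059]
tube 3688 dx/dy -0.11770728 x at y=0 0.5172807 ymin,max -0.19462144913244622 0.16032943174277114
cheek ((0.5169668197631836, 0.0017304271459579468), (0.03756053000688553, 0.12814170122146606), 7.101720333099365)
```

```bash
sed -i 's/d\[2\])/d[...,2:])/; s/(z-C\[2\])\/d\[\.\.\.,2:\]/((z-C[2])\/d[...,2:])/' h.py; tail -1 h.py; python3 w.py
```

```text
def onplane(C,d,z): return C+d*(((z-C[2])/d[...,2:]))
yellow 90 [ 0.593  -0.1216  0.029 ]
blue 103 [ 0.5962 -0.1517  0.029 ]
red 111 [ 0.5999 -0.1812  0.029 ]
tube 3672 dx/dy -0.11969881 x at y=0 0.51747954 ymin,max -0.19453911559015358 0.1602615754330381
cheek ((0.5169534087181091, 0.001597478985786438), (0.03778306022286415, 0.12834882736206055), 7.059858322143555)
```

drive_tool([
  {"xyz": [0,-34,0],"rot": [0,0,0.015],"grip": -1},
  {"xyz": [0,-34,0],"rot": [0,0,0.015],"grip": -1},
  {"xyz": [0,-34,0],"rot": [0,0,0.015],"grip": -1},
  {"xyz": [0,-34,0],"rot": [0,0,0.015],"grip": -1},
  {"xyz": [0,-34,0],"rot": [0,0,0.015],"grip": -1},
  {"xyz": [0,-34,0],"rot": [0,0,0.015],"grip": -1},
  {"xyz": [0,-34,0],"rot": [0,0,0.015],"grip": -1},
  {"xyz": [0,-34,0],"rot": [0,0,0.012],"grip": -1},
  {"xyz": [0,0,0],"grip": -1},
  {"xyz": [0,0,0],"grip": -1},
])

```text
validation failed for argument at $.st...
```

```bash
python3 -c "
from w import *
wrist('wrist1.png')"
```

```text
yellow 91 [ 0.5931 -0.1217  0.029 ]
blue 104 [ 0.5963 -0.1515  0.029 ]
red 111 [ 0.5998 -0.1813  0.029 ]
tube 3681 dx/dy -0.118281536 x at y=0 0.51735526 ymin,max -0.19425408135157998 0.1602487437775892
cheek ((0.5169750452041626, 0.0015775412321090698), (0.037604596465826035, 0.12834995985031128), 7.078631401062012)
```

View pics/wrist1.png

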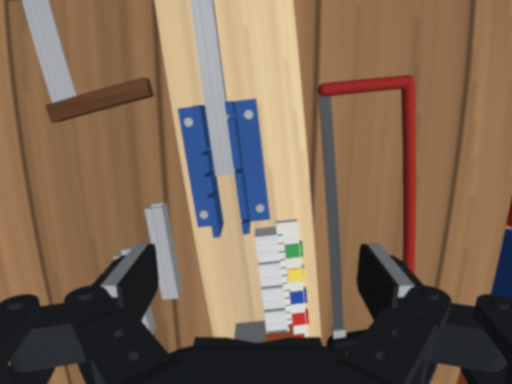

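The arm did not move: the call was refused and the picture is unchanged. I'll resend with every field filled in.

drive_tool([
  {"xyz": [0,-34,0],"rot": [0,0,0.015],"grip": -1},
  {"xyz": [0,-34,0],"rot": [0,0,0.015],"grip": -1},
  {"xyz": [0,-34,0],"rot": [0,0,0.015],"grip": -1},
  {"xyz": [0,-34,0],"rot": [0,0,0.015],"grip": -1},
  {"xyz": [0,-34,0],"rot": [0,0,0.015],"grip": -1},
  {"xyz": [0,-34,0],"rot": [0,0,0.015],"grip": -1},
  {"xyz": [0,-34,0],"rot": [0,0,0.015],"grip": -1},
  {"xyz": [0,-34,0],"rot": [0,0,0.012],"grip": -1},
  {"xyz": [0,0,0],"rot": [0,0,0],"grip": -1},
  {"xyz": [0,0,0],"rot": [0,0,0],"grip": -1},
])

```text
t: 1.75
ee_pos: [0.5498, -0.2715, 0.2311]
tool_rot: [-0.0, 0.665, 0.747, 0.0]
force: [0.3, 0.1, 0.2]
width: 0.0003
grasp_force: 0.0
```

```bash
python3 -c "
from w import *
wrist('wrist2.png')"
```

```text
blue 192 [ 0.5962 -0.1532  0.029 ]
red 158 [ 0.6008 -0.1822  0.029 ]
```

View pics/wrist2.png

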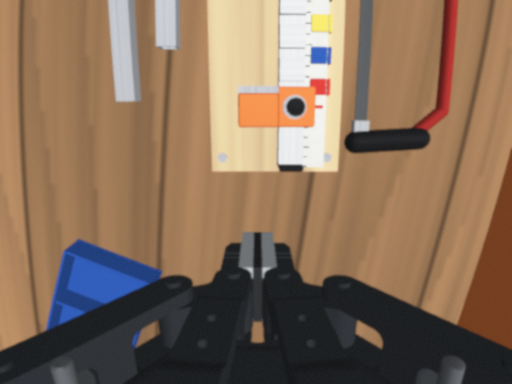

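The view is square to the jig: the stop spans about columns 238-315 and rows 93-127, the rail's black end is at (290,168), and the shut fingertips are at (257,237).

```bash
python3 - <<'E'
from w import *
s,C,d,P,h,S,V=wrist()
print(s['frame'][115,250],h[115,250],S[115,250],V[115,250],P[115,250])
m=(h>4)&(h<18)&(S>190)&(V>150); m[140:]=0
k,l,st,ce=cv2.connectedComponentsWithStats(m.astype(np.uint8));i=1+st[1:,4].argmax();m=l==i
O=onplane(C,d,.066)[m]
th=.1185;ex=np.array([np.cos(th),np.sin(th)]);ey=np.array([-np.sin(th),np.cos(th)]);o=np.array([.517,.0017])
q=O[:,:2]-o;print(st[i],'jig x',np.percentile(q@ex,[1,50,99]),'jig y',np.percentile(q@ey,[2,50,98]))
print('tcp jig',(manip.observe()['ee_pos'][:2]-o)@ex,(manip.observe()['ee_pos'][:2]-o)@ey)
e=P[160:175,278:302];print('rail end z',np.median(P[165:170,282:298].reshape(-1,3),0))
E
```

```text
blue 193 [ 0.5963 -0.1535  0.029 ]
red 159 [ 0.6008 -0.182   0.029 ]
[247 149  80] 12 172 247 [ 0.53776444 -0.21692308  0.06304665]Traceback (most recent call last):
  File "<stdin>", line 5, in <module>
ValueError: attempt to get argmax of an empty sequence
```

```bash
python3 - <<'E'
from w import *
s,C,d,P,h,S,V=wrist()
m=(h>4)&(h<16)&(S>150)&(V>150)&(P[...,2]>.05)&(P[...,2]<.075); m[140:]=0
k,l,st,ce=cv2.connectedComponentsWithStats(m.astype(np.uint8));i=1+st[1:,4].argmax();m=l==i
O=onplane(C,d,.066)[m]
th=.1185;ex=np.array([np.cos(th),np.sin(th)]);ey=np.array([-np.sin(th),np.cos(th)]);o=np.array([.517,.0017])
q=O[:,:2]-o;print(st[i],'jig x',np.percentile(q@ex,[1,50,99]),'jig y',np.percentile(q@ey,[2,50,98]))
print('tcp jig',(manip.observe()['ee_pos'][:2]-o)@ex,(manip.observe()['ee_pos'][:2]-o)@ey)
print('rail end z',np.median(P[165:170,282:298].reshape(-1,3),0))
E
```

```text
blue 189 [ 0.5963 -0.1533  0.029 ]
red 187 [ 0.6025 -0.1826  0.029 ]
[ 239   87   77   40 2061] jig x [-0.01473655  0.01358459  0.05070233] jig y [-0.22898151 -0.21409193 -0.1966502 ]
tcp jig 0.0006343086430648457 -0.27459198568662974
rail end z [ 0.58133237 -0.261666    0.0501948 ]
```

drive_tool([
  {"xyz": [0,0,-46.5],"rot": [0,0,0],"grip": -1},
  {"xyz": [0,0,-46.5],"rot": [0,0,0],"grip": -1},
  {"xyz": [0,0,-46.5],"rot": [0,0,0],"grip": -1},
  {"xyz": [0,0,-46.5],"rot": [0,0,0],"grip": -1},
  {"xyz": [0,0,0],"rot": [0,0,0],"grip": -1},
  {"xyz": [-1,8.3,0],"rot": [0,0,0],"grip": -1},
  {"xyz": [-1,8.3,0],"rot": [0,0,0],"grip": -1},
  {"xyz": [-1,8.3,0],"rot": [0,0,0],"grip": -1},
  {"xyz": [0,0,0],"rot": [0,0,0],"grip": -1},
])

```text
t: 3.02
ee_pos: [0.5473, -0.2464, 0.0463]
tool_rot: [0.001, 0.664, 0.748, 0.0]
force: [-1.0, -0.7, 0.1]
width: 0.0002
grasp_force: 0.0
```

drive_tool([
  {"xyz": [-0.6,5,0],"rot": [0,0,0],"grip": -1},
  {"xyz": [-0.6,5,0],"rot": [0,0,0],"grip": -1},
  {"xyz": [-0.6,5,0],"rot": [0,0,0],"grip": -1},
  {"xyz": [0,0,0],"rot": [0,0,0],"grip": -1},
])

```text
t: 3.52
ee_pos: [0.5452, -0.2321, 0.0454]
tool_rot: [0.0, 0.665, 0.747, -0.0]
force: [-0.5, -0.8, 1.5]
width: -0.0003
grasp_force: 0.6
```

drive_tool([
  {"xyz": [-0.6,5,0],"rot": [0,0,0],"grip": -1},
  {"xyz": [-0.6,5,0],"rot": [0,0,0],"grip": -1},
  {"xyz": [-0.6,5,0],"rot": [0,0,0],"grip": -1},
  {"xyz": [-0.6,5,0],"rot": [0,0,0],"grip": -1},
])

```text
t: 4.03
ee_pos: [0.5433, -0.2158, 0.0456]
tool_rot: [0.003, 0.665, 0.747, -0.003]
force: [0.5, -13.3, -5.0]
width: 0.0003
grasp_force: 6.5
```

```bash
cat > st.py <<'E'
from w import *
s,C,d,P,h,S,V=wrist()
m=(h>4)&(h<16)&(S>150)&(V>150)&(P[...,2]>.05)&(P[...,2]<.075)
k,l,st,ce=cv2.connectedComponentsWithStats(m.astype(np.uint8));i=1+st[1:,4].argmax();m=l==i
O=onplane(C,d,.066)[m]
th=.1185;ex=np.array([np.cos(th),np.sin(th)]);ey=np.array([-np.sin(th),np.cos(th)]);o=np.array([.517,.0017])
q=O[:,:2]-o;print(st[i],'jig x',np.percentile(q@ex,[1,50,99]),'jig y',np.percentile(q@ey,[2,50,98]))
a=manip.observe();print('tcp jig',(a['ee_pos'][:2]-o)@ex,(a['ee_pos'][:2]-o)@ey,a['force'])
E
python3 st.py
```

```text
yellow 1311 [ 0.5943 -0.1233  0.029 ]
blue 1037 [ 0.5962 -0.1528  0.029 ]
red 288 [ 0.6087 -0.181   0.029 ]
tube 139 dx/dy 8.473381 x at y=0 1.9722239 ymin,max -0.17136050310845136 -0.16720434218942437
[  212   156   181    90 11083] jig x [-0.01467489  0.01391374  0.05067415] jig y [-0.20596119 -0.18973876 -0.17280382]
tcp jig 0.000420087417081524 -0.21755228494883488 [-0.11041097 -6.75243864 -0.01477051]
```

drive_tool([
  {"xyz": [-0.6,5,0],"rot": [0,0,0],"grip": -1},
  {"xyz": [-0.6,5,0],"rot": [0,0,0],"grip": -1},
  {"xyz": [-0.6,5,0],"rot": [0,0,0],"grip": -1},
  {"xyz": [-0.6,5,0],"rot": [0,0,0],"grip": -1},
  {"xyz": [-0.6,5,0],"rot": [0,0,0],"grip": -1},
  {"xyz": [-0.6,5,0],"rot": [0,0,0],"grip": -1},
  {"xyz": [-0.6,5,0],"rot": [0,0,0],"grip": -1},
  {"xyz": [-0.6,5,0],"rot": [0,0,0],"grip": -1},
  {"xyz": [-0.6,5,0],"rot": [0,0,0],"grip": -1},
  {"xyz": [-0.6,5,0],"rot": [0,0,0],"grip": -1},
  {"xyz": [-0.6,5,0],"rot": [0,0,0],"grip": -1},
  {"xyz": [-0.6,5,0],"rot": [0,0,0],"grip": -1},
  {"xyz": [-0.6,5,0],"rot": [0,0,0],"grip": -1},
  {"xyz": [0,0,0],"rot": [0,0,0],"grip": -1},
])

```text
t: 5.82
ee_pos: [0.5351, -0.1465, 0.0454]
tool_rot: [-0.0, 0.664, 0.747, 0.0]
force: [0.7, -2.5, 1.5]
width: -0.0004
grasp_force: 0.8
```

```bash
python3 st.py
```

```text
yellow 166 [ 0.602  -0.1213  0.029 ]
blue 866 [ 0.5974 -0.1517  0.029 ]
tube 141 dx/dy 8.406654 x at y=0 1.3701923 ymin,max -0.10204018729983808 -0.09784388490097712
cheek ((0.523462176322937, -0.054090868681669235), (0.037500638514757156, 0.017998404800891876), 6.632814884185791)
[  213   156   181    89 11008] jig x [-0.01466442  0.01362324  0.05065481] jig y [-0.13631311 -0.11989394 -0.10322428]
tcp jig 0.00037897715821912624 -0.14908661957657415 [ 0.75839488 -1.79939698  0.63890145]
```

drive_tool([
  {"xyz": [-0.3,2.5,0],"rot": [0,0,0],"grip": -1},
  {"xyz": [-0.3,2.5,0],"rot": [0,0,0],"grip": -1},
  {"xyz": [-0.3,2.5,0],"rot": [0,0,0],"grip": -1},
  {"xyz": [-0.3,2.5,0],"rot": [0,0,0],"grip": -1},
  {"xyz": [-0.2,1.5,0],"rot": [0,0,0],"grip": -1},
  {"xyz": [-0.2,1.5,0],"rot": [0,0,0],"grip": -1},
  {"xyz": [0,0,0],"rot": [0,0,0],"grip": -1},
])

```text
t: 6.75
ee_pos: [0.5327, -0.1329, 0.0449]
tool_rot: [-0.001, 0.664, 0.747, 0.0]
force: [-0.3, 1.0, -0.9]
width: -0.0
grasp_force: 0.0
```

```bash
python3 st.py
```

```text
yellow 210 [ 0.5999 -0.1229  0.029 ]
blue 426 [ 0.5968 -0.1487  0.029 ]
red 308 [ 0.6012 -0.1824  0.029 ]
cheek ((0.5225672125816345, -0.04713377729058266), (0.03729540854692459, 0.03146429359912872), 7.069886207580566)
[  214   151   183    90 11382] jig x [-0.01463396  0.01399543  0.05066031] jig y [-0.12073197 -0.10478175 -0.08762251]
tcp jig -0.0003556286163552627 -0.13572984813280378 [0.14007609 1.1213067  0.21069769]
```

The force has gone and the stop jumped about 3 mm ahead of the fingertips, so it has clicked in. I'll back off and check from above.

drive_tool([
  {"xyz": [2,-15,0],"rot": [0,0,0],"grip": -1},
  {"xyz": [3,-25,0],"rot": [0,0,0],"grip": -1},
  {"xyz": [0,0,50],"rot": [0,0,0],"grip": -1},
  {"xyz": [0,0,50],"rot": [0,0,0],"grip": -1},
  {"xyz": [0,0,50],"rot": [0,0,0],"grip": -1},
  {"xyz": [0,0,20],"rot": [0,0,0],"grip": -1},
  {"xyz": [0,0,0],"rot": [0,0,0],"grip": -1},
])

```text
t: 7.68
ee_pos: [0.5395, -0.1753, 0.217]
tool_rot: [0.002, 0.665, 0.747, 0.001]
force: [-0.4, -0.7, -0.1]
width: -0.0002
grasp_force: 0.0
```

```bash
python3 st.py; python3 -c "
from w import *
wrist('wrist3.png')" >/dev/null
```

```text
blue 177 [ 0.5963 -0.153   0.029 ]
red 179 [ 0.5998 -0.1821  0.029 ]
cheek ((0.5220487713813782, -0.04494763910770416), (0.03695463761687279, 0.0367315337061882), 6.892765998840332)
[ 236   71   80   42 2375] jig x [-0.01476634  0.01356971  0.05098288] jig y [-0.119753   -0.10575099 -0.08787847]
tcp jig 0.0005278987919894657 -0.17780902298509282 [-0.07740358  0.0857287   0.06567385]
```

View pics/wrist3.png

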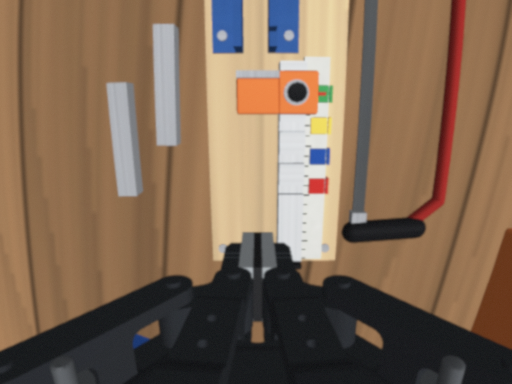

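The pointer stands on the middle of the green tab at (322,93), so the stop is seated. Now I go to the tube's capped end.

drive_tool([
  {"xyz": [-6,48.5,0],"rot": [0,0,0],"grip": -1},
  {"xyz": [-6,48.5,0],"rot": [0,0,0],"grip": -1},
  {"xyz": [-6,48.5,0],"rot": [0,0,0],"grip": -1},
  {"xyz": [-6,48.5,0],"rot": [0,0,0],"grip": -1},
  {"xyz": [-6,48.5,0],"rot": [0,0,0],"grip": -1},
  {"xyz": [-6,48.5,0],"rot": [0,0,0],"grip": -1},
  {"xyz": [-6,48.5,0],"rot": [0,0,0],"grip": -1},
  {"xyz": [-6,48.5,0],"rot": [0,0,0],"grip": -1},
  {"xyz": [-6,48.5,0],"rot": [0,0,0],"grip": -1},
  {"xyz": [-6,48.5,0],"rot": [0,0,0],"grip": -1},
  {"xyz": [0,0,0],"rot": [0,0,0],"grip": -1},
  {"xyz": [0,0,0],"rot": [0,0,0],"grip": -1},
])

```text
t: 9.28
ee_pos: [0.4777, 0.3101, 0.2137]
tool_rot: [-0.0, 0.664, 0.747, -0.002]
force: [0.3, -0.8, 0.8]
width: 0.0003
grasp_force: 0.0
```

```bash
cat > tl.py <<'E'
from m import *
import sys
th=.1185;ex=np.array([np.cos(th),np.sin(th)]);ey=np.array([-np.sin(th),np.cos(th)]);o=np.array([.517,.0017])
a=manip.observe();print('tcp jig',(a['ee_pos'][:2]-o)@ex,(a['ee_pos'][:2]-o)@ey,a['ee_pos'])
for n in('scene','side'):
    s=snap(n,sys.argv[1]+n+'.png' if len(sys.argv)>1 else None);C,d,P=cloud(s);H=hsv(s);q=P[...,:2]-o;x=q@ex;y=q@ey;z=P[...,2]
    V=H[...,2];S=H[...,1]
    m=(V<75)&(abs(x)<.018)&(y>.1)&(y<.32)&(z>.018)&(z<.045)
    O=onplane(C,d,.038)[m][:,:2]-o
    if m.sum(): print(n,'cap',m.sum(),'x',(O@ex).mean(),'y',np.percentile(O@ey,[5,50,95]))
    m=(S<70)&(V>75)&(abs(z-.038)<.004)&(abs(x)<.013)&(y>.07)&(y<.3)
    Y=y[m]
    for r in((.07,.12),(.12,.17),(.17,.22),(.22,.26)):
        k=m&(y>r[0])&(y<r[1])
        if k.sum()>5: print(r,k.sum(),x[k].mean().round(4))
E
python3 tl.py
```

```text
tcp jig -0.002599591091383416 0.31091850329527393 [0.47766096 0.31013073 0.21366081]
scene cap 12 x 0.007587419481612938 y [0.26167836 0.26744764 0.27040019]
(0.07, 0.12) 92 0.0
(0.12, 0.17) 99 0.0004
(0.17, 0.22) 95 0.0006
(0.22, 0.26) 76 0.0002
side cap 8 x -0.006546492005071941 y [0.24911874 0.26480156 0.27010607]
(0.07, 0.12) 44 -0.0013
(0.12, 0.17) 50 -0.0026
(0.17, 0.22) 46 -0.0021
(0.22, 0.26) 32 -0.0021
```

drive_tool([
  {"xyz": [0.5,0,-46.5],"rot": [0,0,0],"grip": -1},
  {"xyz": [0.5,0,-46.5],"rot": [0,0,0],"grip": -1},
  {"xyz": [0.5,0,-46.5],"rot": [0,0,0],"grip": -1},
  {"xyz": [0.5,0,-46.5],"rot": [0,0,0],"grip": -1},
  {"xyz": [0,0,0],"rot": [0,0,0],"grip": -1},
  {"xyz": [1.2,-10,0],"rot": [0,0,0],"grip": -1},
  {"xyz": [1.2,-10,0],"rot": [0,0,0],"grip": -1},
  {"xyz": [0,0,0],"rot": [0,0,0],"grip": -1},
])

```text
t: 10.38
ee_pos: [0.4841, 0.2903, 0.031]
tool_rot: [0.001, 0.665, 0.747, 0.001]
force: [-0.3, -0.1, 1.4]
width: -0.0001
grasp_force: 0.0
```

drive_tool([
  {"xyz": [0.5,-4,0],"rot": [0,0,0],"grip": -1},
  {"xyz": [0.5,-4,0],"rot": [0,0,0],"grip": -1},
  {"xyz": [0.5,-4,0],"rot": [0,0,0],"grip": -1},
  {"xyz": [0.5,-4,0],"rot": [0,0,0],"grip": -1},
  {"xyz": [0.5,-4,0],"rot": [0,0,0],"grip": -1},
  {"xyz": [0.5,-4,0],"rot": [0,0,0],"grip": -1},
  {"xyz": [0.5,-4,0],"rot": [0,0,0],"grip": -1},
])

```text
t: 11.25
ee_pos: [0.4864, 0.2628, 0.0293]
tool_rot: [-0.0, 0.665, 0.747, 0.0]
force: [0.2, 4.8, 3.6]
width: -0.0005
grasp_force: 2.4
```

```bash
python3 tl.py; python3 -c "
from w import *
wrist()"
```

```text
tcp jig 0.0004351256342032454 0.26285270661592613 [0.48635688 0.26276079 0.02932164]
scene cap 19 x 0.006046796044818274 y [0.23886182 0.24633518 0.26797863]
(0.07, 0.12) 92 -0.0002
(0.12, 0.17) 92 0.0002
(0.17, 0.22) 95 0.0004
(0.22, 0.26) 55 0.0004
side cap 17 x -0.005077248103939602 y [0.22836031 0.24687798 0.26157149]
(0.07, 0.12) 43 -0.0007
(0.12, 0.17) 47 -0.002
(0.17, 0.22) 41 -0.0019
(0.22, 0.26) 22 -0.0013
tube 518 dx/dy -0.119904846 x at y=0 0.5186667 ymin,max 0.21887976747318527 0.274138319764185
```

drive_tool([
  {"xyz": [0.5,-4,0],"rot": [0,0,0],"grip": -1},
  {"xyz": [0.5,-4,0],"rot": [0,0,0],"grip": -1},
  {"xyz": [0.5,-4,0],"rot": [0,0,0],"grip": -1},
  {"xyz": [0.5,-4,0],"rot": [0,0,0],"grip": -1},
  {"xyz": [0.5,-4,0],"rot": [0,0,0],"grip": -1},
  {"xyz": [0.5,-4,0],"rot": [0,0,0],"grip": -1},
  {"xyz": [0.5,-4,0],"rot": [0,0,0],"grip": -1},
  {"xyz": [0.5,-4,0],"rot": [0,0,0],"grip": -1},
  {"xyz": [0.5,-4,0],"rot": [0,0,0],"grip": -1},
  {"xyz": [0.5,-4,0],"rot": [0,0,0],"grip": -1},
  {"xyz": [0.5,-4,0],"rot": [0,0,0],"grip": -1},
  {"xyz": [0,0,0],"rot": [0,0,0],"grip": -1},
])

```text
t: 12.9
ee_pos: [0.492, 0.2183, 0.0293]
tool_rot: [0.0, 0.665, 0.747, -0.0]
force: [0.1, -0.6, -0.1]
width: 0.0003
grasp_force: 0.0
```

drive_tool([
  {"xyz": [0.2,-1.5,0],"rot": [0,0,0],"grip": -1},
  {"xyz": [0.2,-1.5,0],"rot": [0,0,0],"grip": -1},
  {"xyz": [0.1,-1,0],"rot": [0,0,0],"grip": -1},
  {"xyz": [0.1,-1,0],"rot": [0,0,0],"grip": -1},
  {"xyz": [0,0,0],"rot": [0,0,0],"grip": -1},
])

```text
t: 13.52
ee_pos: [0.4925, 0.214, 0.0294]
tool_rot: [0.0, 0.665, 0.747, 0.0]
force: [0.1, 2.0, 0.1]
width: 0.0004
grasp_force: 1.1
```

```bash
cat > gap.py <<'E'
from m import *
import sys
th=.1185;ex=np.array([np.cos(th),np.sin(th)]);ey=np.array([-np.sin(th),np.cos(th)]);o=np.array([.517,.0017])
a=manip.observe();print('tcp jig',(a['ee_pos'][:2]-o)@ex,(a['ee_pos'][:2]-o)@ey,a['force'].round(2))
for n,bx in(('scene',(170,222,225,345)),('side',(150,235,210,300))):
    s=snap(n);C,d,P=cloud(s);H=hsv(s);q=P[...,:2]-o;x=q@ex;y=q@ey;z=P[...,2]
    m=(H[...,1]<70)&(abs(z-.038)<.004)&(abs(x)<.010)&(y<-.066)&(y>-.12)
    if m.sum(): print(n,'tube top beyond box',m.sum(),y[m].min(),y[m].max())
    m=(H[...,0]>4)&(H[...,0]<16)&(H[...,1]>150)&(z>.058)&(z<.07)&(abs(y)<.25)&(abs(x)<.06)
    if m.sum(): print(n,'stop y',np.percentile(y[m],[2,98]))
    if len(sys.argv)>1: cv2.imwrite('pics/'+sys.argv[1]+n+'.png',cv2.resize(s['frame'][bx[0]:bx[1],bx[2]:bx[3]],None,fx=6,fy=6,interpolation=cv2.INTER_CUBIC)[:600,:800,::-1])
E
python3 gap.py g1
```

```text
tcp jig 0.0007625287744653962 0.21368182344314074 [0.1  2.04 0.14]
scene tube top beyond box 16 -0.07581258103922345 -0.06679490990106025
scene stop y [-0.11925528 -0.08713493]
side tube top beyond box 2 -0.06905075109817914 -0.06667649613316308
side stop y [-0.12430272 -0.09150482]
```

drive_tool([
  {"xyz": [0.1,-1,0],"rot": [0,0,0],"grip": -1},
  {"xyz": [0.1,-1,0],"rot": [0,0,0],"grip": -1},
  {"xyz": [0.1,-1,0],"rot": [0,0,0],"grip": -1},
  {"xyz": [0.1,-1,0],"rot": [0,0,0],"grip": -1},
])

```text
t: 14.12
ee_pos: [0.4929, 0.2099, 0.0294]
tool_rot: [-0.0, 0.665, 0.747, 0.0]
force: [-0.3, 3.7, 2.2]
width: 0.0002
grasp_force: 1.6
```

drive_tool([
  {"xyz": [0.1,-1,0],"rot": [0,0,0],"grip": -1},
  {"xyz": [0,-0.5,0],"rot": [0,0,0],"grip": -1},
])

```text
t: 14.38
ee_pos: [0.493, 0.2084, 0.0293]
tool_rot: [-0.0, 0.665, 0.747, 0.0]
force: [-0.5, 2.7, 2.6]
width: 0.0003
grasp_force: 1.7
```

drive_tool([
  {"xyz": [0.1,-0.5,0],"rot": [0,0,0],"grip": -1},
  {"xyz": [0,-0.5,0],"rot": [0,0,0],"grip": -1},
])

```text
t: 14.62
ee_pos: [0.4931, 0.2075, 0.0293]
tool_rot: [-0.0, 0.665, 0.747, 0.0]
force: [0.1, 3.3, 2.7]
width: -0.0004
grasp_force: 1.8
```

drive_tool([
  {"xyz": [0,-0.5,0],"rot": [0,0,0],"grip": -1},
  {"xyz": [0.1,-0.5,0],"rot": [0,0,0],"grip": -1},
])

```text
t: 14.88
ee_pos: [0.4932, 0.2065, 0.0294]
tool_rot: [-0.0, 0.665, 0.747, 0.0]
force: [-0.9, 4.6, 1.9]
width: -0.0001
grasp_force: 1.9
```

```bash
python3 gap.py g2
```

```text
tcp jig 0.0005370818776983174 0.2061740817263083 [-0.9   4.61  1.92]
scene tube top beyond box 25 -0.07908788093686765 -0.06621384054781956
scene stop y [-0.11920498 -0.08721697]
side tube top beyond box 1 -0.06789540783165383 -0.06789540783165383
side stop y [-0.12430302 -0.09121142]
```

View pics/g2scene.png

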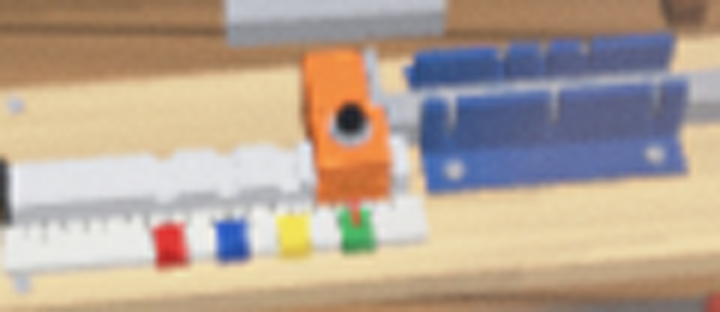

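The crop shows the tube reaching almost to the stop's steel face at about (385,110), with the pointer still on green at (355,215). I continue in half-millimetre rows, watching the force.

drive_tool([
  {"xyz": [0,-0.5,0],"rot": [0,0,0],"grip": -1},
  {"xyz": [0,0,0],"rot": [0,0,0],"grip": -1},
])

```text
t: 15.22
ee_pos: [0.4932, 0.2064, 0.0294]
tool_rot: [-0.0, 0.664, 0.747, 0.0]
force: [-0.9, 4.4, 3.3]
width: 0.0005
grasp_force: 2.5
```

drive_tool([
  {"xyz": [0.1,-0.5,0],"rot": [0,0,0],"grip": -1},
  {"xyz": [0,0,0],"rot": [0,0,0],"grip": -1},
])

```text
t: 15.48
ee_pos: [0.4932, 0.2063, 0.0294]
tool_rot: [-0.001, 0.664, 0.747, 0.001]
force: [-0.7, 6.3, 2.3]
width: 0.0001
grasp_force: 3.2
```

drive_tool([
  {"xyz": [0,-0.5,0],"rot": [0,0,0],"grip": -1},
  {"xyz": [0,0,0],"rot": [0,0,0],"grip": -1},
])

```text
t: 15.72
ee_pos: [0.4932, 0.2063, 0.0294]
tool_rot: [-0.001, 0.664, 0.748, 0.001]
force: [-1.3, 8.3, 2.9]
width: 0.0001
grasp_force: 3.9
```

The tube is against the stop: there's no advance and the force is climbing, now 8 N and below the notch's 12 N. I'll back off along the tube and lift.

drive_tool([
  {"xyz": [-0.2,2,0],"rot": [0,0,0],"grip": -1},
  {"xyz": [-1.2,10,0],"rot": [0,0,0],"grip": -1},
  {"xyz": [-2.4,20,0],"rot": [0,0,0],"grip": -1},
  {"xyz": [0,0,50],"rot": [0,0,0],"grip": -1},
  {"xyz": [0,0,50],"rot": [0,0,0],"grip": -1},
  {"xyz": [0,0,50],"rot": [0,0,0],"grip": -1},
  {"xyz": [0,0,30],"rot": [0,0,0],"grip": -1},
  {"xyz": [5,-50,0],"rot": [0,0,0],"grip": -1},
  {"xyz": [5,-50,0],"rot": [0,0,0],"grip": -1},
  {"xyz": [5,-50,0],"rot": [0,0,0],"grip": -1},
  {"xyz": [5,-50,0],"rot": [0,0,0],"grip": -1},
  {"xyz": [5,-50,0],"rot": [0,0,0],"grip": -1},
  {"xyz": [5,-50,0],"rot": [0,0,0],"grip": -1},
  {"xyz": [5,-50,0],"rot": [0,0,0],"grip": -1},
  {"xyz": [5,-50,0],"rot": [0,0,0],"grip": -1},
  {"xyz": [0,0,0],"rot": [0,0,0],"grip": -1},
  {"xyz": [0,0,0],"rot": [0,0,0],"grip": -1},
])

```text
t: 17.85
ee_pos: [0.5292, -0.1621, 0.2089]
tool_rot: [-0.001, 0.664, 0.747, -0.0]
force: [0.1, 0.1, 0.5]
width: -0.0001
grasp_force: 0.0
```

```bash
python3 st.py; python3 -c "
from h import *
s=snap('wrist');cv2.imwrite('pics/wrist4.png',cv2.resize(s['frame'][:200,160:400],None,fx=3,fy=3)[...,::-1])"
```

```text
blue 173 [ 0.5962 -0.1523  0.029 ]
red 220 [ 0.6013 -0.1821  0.029 ]
tube 1934 dx/dy -0.11928517 x at y=0 0.5173271 ymin,max -0.08228053019930211 -0.00797782313493249
cheek ((0.5216162800788879, -0.038714490830898285), (0.03730810061097145, 0.04885218292474747), 6.593155384063721)
[ 247   88   82   43 2415] jig x [-0.01483812  0.01324987  0.05090056] jig y [-0.11952488 -0.10561637 -0.08783891]
tcp jig -0.007186430963247349 -0.16369790441208798 [ 1.02832484 -0.32344417  0.51434552]
```

View pics/wrist4.png

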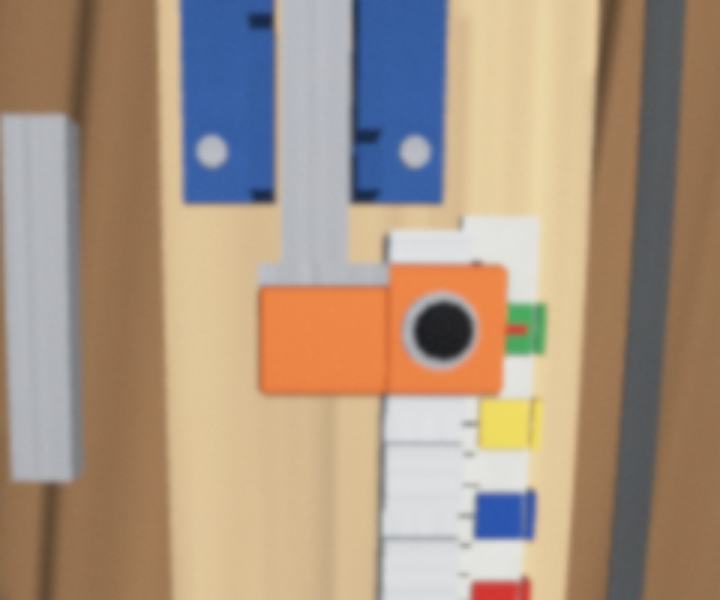

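The tube meets the stop's steel face at (318,265), the red pointer is in the middle of the green tab at (517,328), and the arm is clear.

```bash
python3 -c "
from plant import manip
print(manip.sign_off())"
```

```text
the job is handed in; nothing more can be done
None
```

The job is handed in at about 18 s: the stop sits in the green notch, the tube's open end rests against it, and the arm is clear of everything.

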